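Stock the spoon shelf and press its label holder home

TASK

Finish the spoon shelf: first lay the loose spoon flat on the vacant blue strip, along it, with its bowl to the back like the other two, and let go of it. Then take the label holder out of its stand, push it down upright behind the lip at the middle of the shelf's front, label facing the front, until its sprung pad is fully down, and finish while still holding it pressed home: do not let go at the end. Leave the other spoons and everything else on the counter where they are.

Things in the scene. Friction and masses are not known exactly. Their poses are not given: they have to be found in the camera images.
- shelf: Low wooden serving shelf fixed to the counter: 240 mm deep (own x), 280 wide (own y), top 65 mm above the counter. Origin: centre of its underside, at counter level; own x points from its front (side with the lip, nearer the robot) to its back, z up. Its front board has its face at own x = -120 mm and its upper edge flush with the shelf top.
- lip (a point): Middle of the lip's top edge, at own (-138, 0, 50) mm of the shelf. The aluminium lip, 100 mm long, stands in front of the shelf's front board: straight up to 42 mm, then flared 7 mm outwards up to 50 mm. The board behind is 15 mm higher: a plate pressed against the board above the lip and lowered goes in behind the lip.
- slot (a point): Centre of the slot between lip and front board (11 mm wide along x, 88 mm long along y, ends closed), at the top of the orange sprung pad when unpressed: 26 mm above the counter, at own (-125.5, 0, 26) mm of the shelf, with the axes of the shelf.
- pad (a joint): Orange sprung pad, the bottom of the slot (10 x 84 mm). Value 0 = up, 0.008 = fully down, in m; it goes straight down by 8 mm against a spring: about 3 N to start it, about 10 N fully down on its stop. It springs back when not pressed, lifting the holder.
- holder: Black plastic label holder, an upright plate 8 mm thick (own x), 64 mm wide (own y), 105 mm tall (own z), 60 g. Origin: centre of its lower edge. The label (white, red bar; red line on the top edge of that side) faces own -x. It starts loose in the stand, lower edge 12 mm up, label to the robot within 30 degrees. Grip it across its thickness in its top 35 mm: fingers must clear the shelf top.
- label_face (a point): Centre of the label on the face of the holder, at own (-5, 0, 52) mm of the holder.
- stand: Dark wooden stand fixed to the counter: 70 mm (own x) x 110 mm (own y), 32 mm tall, with a slot 12 x 77 mm, 20 mm deep, in which the label holder stands. Origin: centre of its underside. It is left or right of the shelf.
- spoon: Loose bar spoon lying on the counter, across the shelf from the stand: 170 mm long, black handle 11 mm wide, 9 high from own x = -85 to +20 mm, then a thin steel neck and a round bowl 36 mm wide, 8 high centred at x = +68 mm. Own x points from handle to bowl, z up; origin on its underside, 85 mm from the handle's end. About 50 g.
- spoon_grip (a point): A good point to grip the spoon across its handle, at own (-10, 0, 4.5) mm of the spoon.
- spoon_tip (a point): Centre of the spoon's bowl, at own (68, 0, 4.5) mm of the spoon.
- strip: Flat blue strip fixed on the shelf top, the vacant spoon place (left, middle or right of three, 85 mm apart): 200 mm long (own x), 50 mm wide (own y), 3 mm thick, its upper side 68 mm above the counter. Origin: centre of its underside. Own x runs along the strip from the shelf's front to its back.
- spoon_a: Spoon of the same kind already lying on the shelf, handle to the front, bowl to the back. Leave it alone.
- spoon_b: Second spoon of the same kind already lying on the shelf in the same way. Leave it alone.
- pitcher_a: Bystander: steel milk pitcher, 84 mm wide, 100 mm tall. Leave it alone. Origin: centre of its underside.
- pitcher_b: Bystander: steel milk pitcher, 92 mm wide, 110 mm tall. Leave it alone. Origin: centre of its underside.
- carton_a: Bystander: blue and white milk carton, 70 x 70 x 204 mm. Leave it alone. Origin: centre of its underside.
- carton_b: Bystander: blue and white milk carton, 70 x 70 x 204 mm. Leave it alone. Origin: centre of its underside.
- glass: Bystander: stemmed coffee glass with a handle, 130 mm tall. Leave it alone. Origin: centre of its underside.
- cup: Bystander: white ceramic mug, 76 mm wide, 60 mm tall. Leave it alone. Origin: centre of its underside.

How it is judged:
By the outcome, as a careful person would: the job done as asked, in the order asked, and still so for the second after the job is handed in, while the arm keeps its last pose, push and grip.
It also fails if it takes over 58 s, if anything falls off the work surface, if the arm or the gripper's body presses on something with over 40 N, if the wrist force passes 120 N, or if a joint passes its speed limit or range.

ROBOT

A 7-joint arm with a two-finger parallel gripper is mounted at the origin on the work surface. World frame = base frame: x ahead of the robot, y to its left, z up, the work surface at z = 0. Lengths are in m, angles in rad, forces in N, time in s.
With the tool pointing down it reaches from about 0.35 to 0.9 m from the base axis. Payload 7.2 kg.
Tool frame: the origin (TCP) lies at the very end of the fingers, on their centre line; the grasp point (between the pads) lies 19 mm behind it; z points along the fingers, y is the direction in which the jaws open and shut (so a half turn about z gives the same grasp; the last joint's range is limited). The gripper opens to 88 mm and grips with 3 to 60 N. Pads are 20 mm wide; open, the fingers measure 115 mm over their backs; the gripper's body (75 mm by 178 mm) begins 61 mm behind the grasp point.
Start: joints at [-1.381, 0.411, -0.013, 1.596, 0.006, 1.134, -0.082], TCP at [0.159, 0.604, 0.223] pointing down, gripper open.
Joint ranges: [-2.95, 2.95], [-0.29, 1.99], [-1.47, 1.44], [0.14, 2.54], [-1.03, 4.17], [0.13, 1.85], [-2.86, 2.86]. Speed limits (rad/s): [2.39, 2.39, 3.01, 3.01, 3.14, 3.14, 3.14].

INTERFACE

Orientations are given as a unit quaternion [x, y, z, w].
In Python, from cell import sense, imaging, order gives the robot as it stands.
- The arm moves only by the tool step_arm, never from a script. Its arguments are lists of equal length, an entry for each row: "travel": the shift along the tool's x, y, z in cm, a list of three; "turn": the turn about the tool's z in degrees; "grip": the closure in counts, from 0 (fully open) to 255 (shut). In form: {"travel": [[x, y, z], ...], "turn": [turn, ...], "grip": [grip, ...]}. A call has 1 to 12 rows; each row shifts and turns the commanded pose from where the row before left it, along the tool's axes as they then stand; what a row does not reach is not made up. A row lasts 1/12 s, in which the tool goes at most 41.7 mm and 7.16 degrees, less where a joint would pass 70% of its speed; a pose out of reach is approached as far as the arm can. A call with a gripper value outside its range is refused whole. The fingers move at their own pace and stop on an object; the grip force is fixed at half the most. Time passes only in rows, so rows that do not move let the fingers close. It gives the time, the measured TCP pose, the force and the opening at its end, in the units of the state.
- sense(): the state, without advancing time (a new reading comes with each control period).
- imaging.get_image(name): name is "scene" or "top" or "wrist"; returns (picture, depth): 384x512x3 uint8, red, green, blue; 384x512 float32, m along the optical axis (not along the pixel's ray), 0 where there is no reading.
- imaging.calibration(name): a dict with "K" (3x3 intrinsics, pixels), "world_from_camera" (4x4, takes a point from camera to world coordinates). Camera axes: x right, y up, looking along -z (the intrinsics and any distortion apply to the point x, -y, -z); pixel columns grow to the right and rows downward; lengths in m; the calibration is good to about 2 mm. A picture is of the moment at which its call begins: read the wrist's pose just before it. calibration takes no time and is no camera call; for the wrist camera it gives the pose at the moment of the call.
- order.finish_job(): hands the job in, once; it reports no verdict.
The state is a dict: "time_s": time; "q": joint angles; "joint_velocities": joint speeds; "joint_torque": joint torques, N m; "ee_pos": TCP position; "tcp_rot": TCP orientation; "force": force on the tool from outside, world axes, zero at the start; "torque": the same for the moment, N m; "opening": finger opening in m.
Only numpy, scipy, OpenCV 4.12 (cv2) and the standard library are available. Lean on these libraries where they do the work, as an engineer would, in place of code of your own. Each camera call takes 0.05 s, during which the arm holds its last target.

## Working session

There is one attempt and no reset: what is moved stays moved. The work goes in short steps, Python scripts to look and compute and a tool call to move; the robot and the scene stay as the last step left them, time stands still between calls to the robot, and variables do not carry over. Pictures are saved under pics/ and viewed, and the job is handed in when it is done.

Besides the shell and the picture viewer there is one more tool, called after "Emit:" as name(argument=value, ...), one argument or row to a line, values as JSON. step_arm: Moves the arm, as the interface text tells. Its arguments: {"type":"object","properties":{"travel":{"type":"array","items":{"type":"array","items":{"type":"number"}}},"turn":{"type":"array","items":{"type":"number"}},"grip":{"type":"array","items":{"type":"number"}}},"required":["travel","turn","grip"]}

```bash
mkdir -p pics; ls; python3 - <<'E'
from cell import sense, imaging, order
import cv2
s=sense(); print(s)
for n in ("scene","top"):
    p,d=imaging.get_image(n); cv2.imwrite(f"pics/{n}0.png",p[:,:,::-1])
    import numpy as np
    np.savez(f"{n}0.npz",p=p,d=d,**imaging.calibration(n)); print(imaging.calibration(n))
E
```

```text
pics
{'time_s': 0.0, 'q': array([-1.38116028,  0.41186823, -0.012746  ,  1.59705441,  0.0055952 ,
        1.13431729, -0.0821834 ]), 'joint_velocities': array([ 1.56844882e-03,  4.59369627e-05,  7.62701126e-04, -1.39115041e-03,
       -1.77896564e-03,  6.47451480e-04,  1.83626520e-04]), 'joint_torque': array([ 1.40905655e-05, -5.87979019e+01,  6.41151499e-01, -2.91078705e+01,
       -5.40375430e-02,  1.81128387e-02,  1.57421923e-04]), 'ee_pos': array([0.15925613, 0.60383072, 0.2218244 ]), 'tcp_rot': array([ 1.28526264e-01,  9.91705778e-01, -8.03982367e-04, -5.53852135e-05]), 'force': array([0.30164169, 0.21063687, 0.81366467]), 'torque': array([-0.00348549,  0.04240085, -0.00282762]), 'opening': 0.0878482420876056}
{'K': array([[452.18513913,   0.        , 249.54950963],
       [  0.        , 452.18513913, 185.40308877],
       [  0.        ,   0.        ,   1.        ]]), 'world_from_camera': array([[ 0.66008004, -0.43167152,  0.61477967,  1.56632172],
       [ 0.75109876,  0.36614497, -0.54935281, -0.88536487],
       [ 0.01204148,  0.82437707,  0.56591293,  0.95199139],
       [ 0.        ,  0.        ,  0.        ,  1.        ]])}
{'K': array([[413.0130762 ,   0.        , 253.89238266],
       [  0.        , 413.0130762 , 196.62766068],
       [  0.        ,   0.        ,   1.        ]]), 'world_from_camera': array([[-0.01906169,  0.99470664, -0.10097206,  0.4626118 ],
       [-0.99981063, -0.01856837,  0.00582343, -0.05230373],
       [ 0.00391772,  0.10106395,  0.99487222,  1.46776208],
       [ 0.        ,  0.        ,  0.        ,  1.        ]])}
```

View pics/scene0.png

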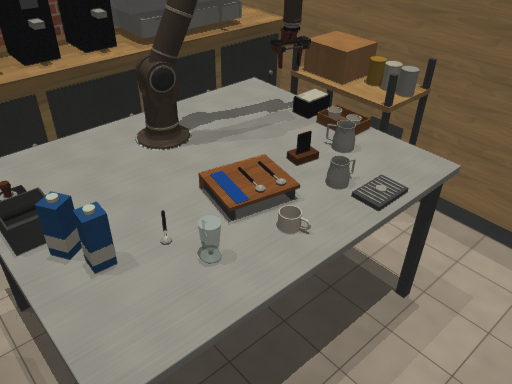

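View pics/top0.png

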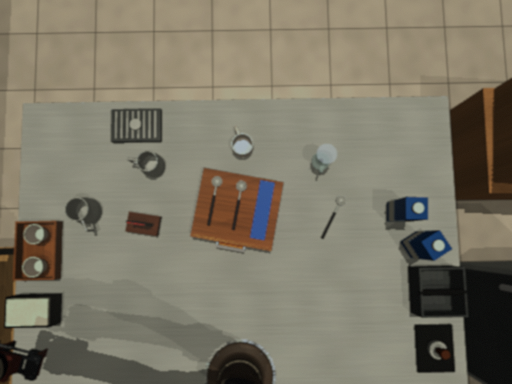

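The scene shows the strip at the right of the shelf in the top view. The loose spoon is near (333,217) and the stand near (143,223). Next I'll enlarge both.

```bash
python3 - <<'E'
import cv2
p=cv2.imread("pics/top0.png")
def crop(x0,y0,x1,y1,f,n):
    c=cv2.resize(p[y0:y1,x0:x1],None,fx=f,fy=f,interpolation=cv2.INTER_CUBIC)
    for x in range((x0+9)//10*10,x1,10):
        cv2.putText(c,str(x),(int((x-x0+.5)*f),8),0,.3,(0,255,255),1); cv2.line(c,(int((x-x0+.5)*f),10),(int((x-x0+.5)*f),16),(0,255,255),1)
    for y in range((y0+9)//10*10,y1,10):
        cv2.putText(c,str(y),(0,int((y-y0+.5)*f)),0,.3,(0,255,255),1)
    cv2.imwrite(n,c)
crop(185,160,295,260,7,"pics/c1.png")
crop(310,185,360,245,10,"pics/c2.png")
crop(115,200,175,245,12,"pics/c3.png")
E
```

```text
(no output)
```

View pics/c1.png

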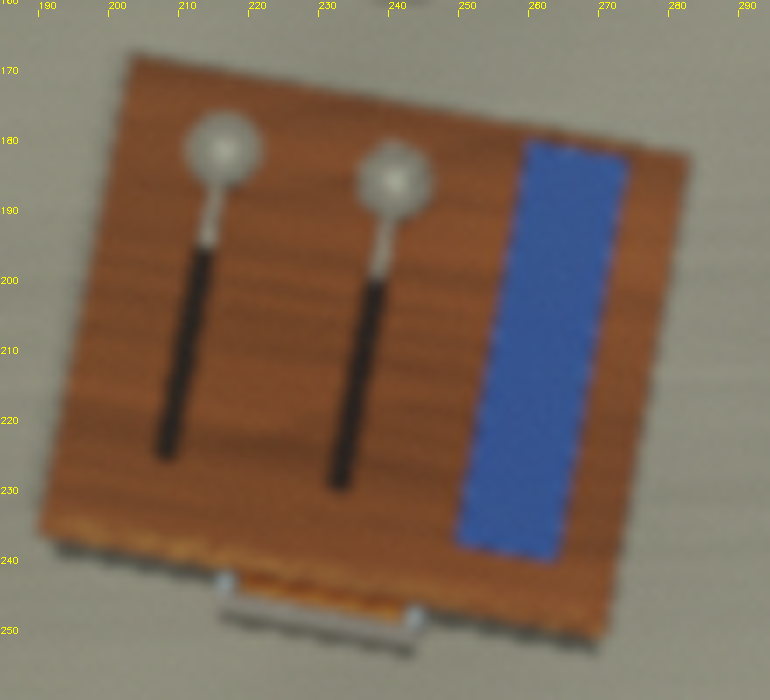

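View pics/c2.png

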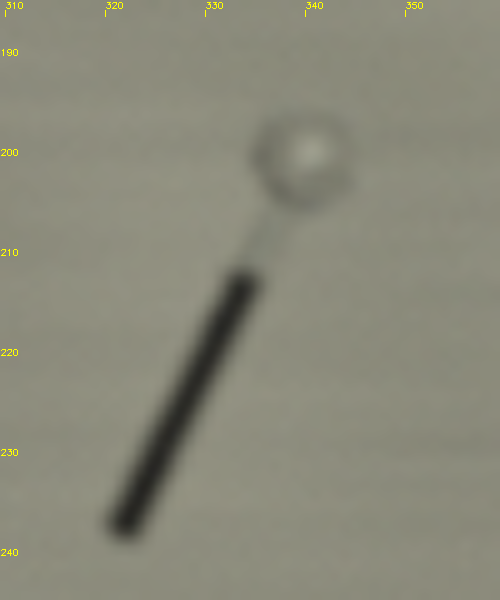

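View pics/c3.png

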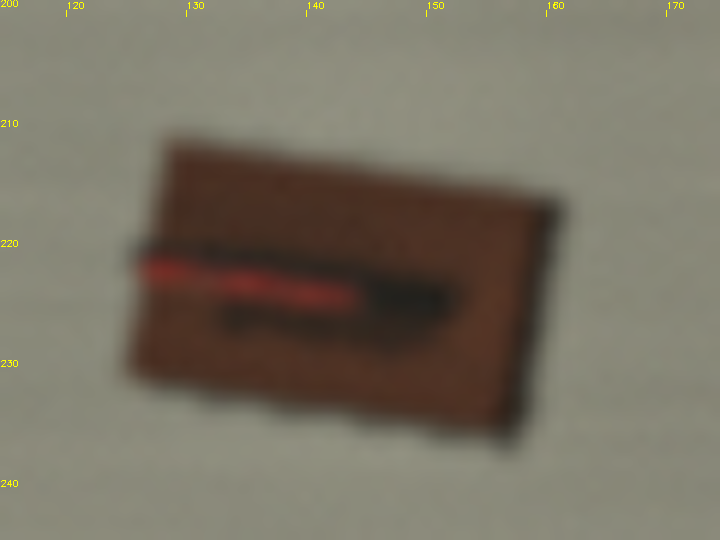

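```bash
cat > h.py <<'E'
import numpy as np, cv2
from scipy.spatial.transform import Rotation as R
def ray(c,uv,z):
    K,T=c["K"],c["world_from_camera"]
    uv=np.atleast_2d(np.array(uv,float))
    d=np.c_[(uv[:,0]-K[0,2])/K[0,0],-(uv[:,1]-K[1,2])/K[1,1],-np.ones(len(uv))]@T[:3,:3].T
    o=T[:3,3]; s=(z-o[2])/d[:,2]; return o+s[:,None]*d
def proj(c,P):
    K,T=c["K"],c["world_from_camera"]
    q=(np.atleast_2d(P)-T[:3,3])@T[:3,:3]
    return np.c_[K[0,0]*q[:,0]/-q[:,2]+K[0,2],K[1,1]*-q[:,1]/-q[:,2]+K[1,2]]
def crop(p,x0,y0,x1,y1,f,n,s=10):
    c=cv2.resize(p[y0:y1,x0:x1,::-1],None,fx=f,fy=f,interpolation=cv2.INTER_CUBIC)
    for x in range((x0+s-1)//s*s,x1,s):
        X=int((x-x0+.5)*f);cv2.putText(c,str(x),(X,8),0,.3,(0,255,255),1); cv2.line(c,(X,10),(X,16),(0,255,255),1)
    for y in range((y0+s-1)//s*s,y1,s):
        cv2.putText(c,str(y),(0,int((y-y0+.5)*f)),0,.3,(0,255,255),1)
    cv2.imwrite(n,c)
def load(n):
    z=np.load(n); return z["p"],z["d"],dict(K=z["K"],world_from_camera=z["world_from_camera"])
E
python3 - <<'E'
from h import *
np.set_printoptions(precision=4,suppress=True)
p,d,c=load("top0.npz")
def an(a): return np.degrees(np.arctan2(a[1],a[0]))
s=ray(c,[(203,167.5),(283.5,182),(271,250.5),(190,236)],.065); print("shelf",s,s.mean(0)); 
for i in range(4): e=s[(i+1)%4]-s[i]; print(np.linalg.norm(e),an(e))
t=ray(c,[(259,180),(273.5,182),(264,239.5),(249.5,237.5)],.068); print("strip",t.mean(0),an(t[0]-t[3]),an(t[1]-t[2]),np.linalg.norm(t[0]-t[3]),np.linalg.norm(t[0]-t[1]))
sp=ray(c,[(321.5,238),(334,212),(339.5,201)],.006);print("spoon",sp,an(sp[2]-sp[0]),np.linalg.norm(sp[2]-sp[0]))
st=ray(c,[(128,212),(160.5,216.5),(157,236),(126,231)],.032);print("stand",st.mean(0),an(st[0]-st[3]),an(st[0]-st[1]))
h=ray(c,[(126,221.5),(152.5,224.5)],.117);print("holder",h,h.mean(0),an(h[0]-h[1]),np.linalg.norm(h[0]-h[1]))
l=ray(c,[(217,243),(244,248)],.05);print(l, l.mean(0))
E
```

```text
shelf [[ 0.7089  0.1124  0.065 ]
 [ 0.6535 -0.1629  0.065 ]
 [ 0.4215 -0.1147  0.065 ]
 [ 0.4753  0.1579  0.065 ]] [ 0.5648 -0.0018  0.065 ]
0.28089258017429425 -101.37126664762312
0.23696895465014944 168.2507623033913
0.2778425229937641 78.82625513326568
0.23792628836087412 -11.012820330025594
strip [ 0.5601 -0.0856  0.068 ] -10.458446222259392 -10.662055443950221 0.19838405687999205 0.050052160661982
spoon [[ 0.46   -0.2963  0.006 ]
 [ 0.5509 -0.3439  0.006 ]
 [ 0.5897 -0.365   0.006 ]] -27.9220411651294 0.14673460277435327
stand [0.5207 0.326  0.032 ] -5.337200375027363 81.05209664281917
holder [[0.5259 0.3586 0.117 ]
 [0.5145 0.2722 0.117 ]] [0.5202 0.3154 0.117 ] 82.47913710693676 0.08718883392844119
[[ 0.4499  0.0682  0.05  ]
 [ 0.4312 -0.0236  0.05  ]] [0.4406 0.0223 0.05  ]
```

```bash
cat >> h.py <<'E'
def plan(s,tgt,yheading=None):
    """shift in tool axes (cm) & turn (deg) to bring TCP to tgt with tool y heading"""
    Rm=R.from_quat(s["tcp_rot"]).as_matrix()
    t=Rm.T@(np.array(tgt)-s["ee_pos"])*100
    hy=np.degrees(np.arctan2(Rm[1,1],Rm[0,1]))
    tu=None
    if yheading is not None: tu=-((yheading-hy+90)%180-90)
    tilt=np.degrees(np.arccos(-Rm[2,2]))
    return np.round(t,2),"hy",round(hy,2),"turn",tu,"n>=",round(np.linalg.norm(t)/4.17,1),"tilt",round(tilt,2)
E
python3 - <<'E'
from h import *
from cell import sense, imaging
s=sense();print(plan(s,(.40,.30,.28),70))
print(imaging.calibration("wrist"))
p,d,c=load("top0.npz")
h=ray(c,[(126,221.5),(145,224)],.117);print(h,h.mean(0))
E
```

```text
(array([-31.02, -23.26,  -5.77]), 'hy', np.float64(75.23), 'turn', np.float64(5.229614389355021), 'n>=', np.float64(9.4), 'tilt', np.float64(0.08))
{'K': array([[283.88465547,   0.        , 257.24758417],
       [  0.        , 283.88465547, 194.51457078],
       [  0.        ,   0.        ,   1.        ]]), 'world_from_camera': array([[ 0.25531924, -0.92511069, -0.28103789,  0.08115809],
       [ 0.96685233,  0.24340951,  0.07712576,  0.62465998],
       [-0.00294257, -0.29141383,  0.95659256,  0.38403626],
       [ 0.        ,  0.        ,  0.        ,  1.        ]])}
[[0.52592197 0.35864194 0.117     ]
 [0.51660144 0.29664994 0.117     ]] [0.5212617  0.32764594 0.117     ]
```

Emit:
step_arm(
  travel=[
    [-3.1, -2.33, -0.6],
    [-3.1, -2.33, -0.6],
    [-3.1, -2.33, -0.6],
    [-3.1, -2.33, -0.6],
    [-3.1, -2.33, -0.6],
    [-3.1, -2.33, -0.6],
    [-3.1, -2.33, -0.6],
    [-3.1, -2.33, -0.6],
    [-3.1, -2.33, -0.6],
    [-3.1, -2.33, -0.6],
    [0, 0, 0],
  ],
  turn=[0, 0, 0, 0, 0, 0, 0, 0, 0, 0, 0],
  grip=[0, 0, 0, 0, 0, 0, 0, 0, 0, 0, 0],
)

```text
time_s: 1.02
ee_pos: [0.4049, 0.2932, 0.2839]
tcp_rot: [0.133, 0.991, -0.0, 0.002]
force: [1.3, -0.7, 0.0]
opening: 0.088
```

```bash
cat > snap.py <<'E'
import sys
from h import *
from cell import sense, imaging
n=sys.argv[1]; cam=sys.argv[2] if len(sys.argv)>2 else "wrist"
s=sense(); c=imaging.calibration(cam); p,d=imaging.get_image(cam)
np.savez(n+".npz",p=p,d=d,**c); cv2.imwrite(f"pics/{n}.png",p[:,:,::-1])
print(s["time_s"],s["ee_pos"],s["q"],s["force"],s["opening"])
E
python3 snap.py w1
```

```text
1.0167 [0.40489556 0.2932046  0.28392326] [-0.89334754  0.13947852  0.1892178   1.81879926 -0.02497273  1.18415968
  0.60652249] [ 1.30588345 -0.74553469  0.03001065] 0.08804743116464206
```

View pics/w1.png

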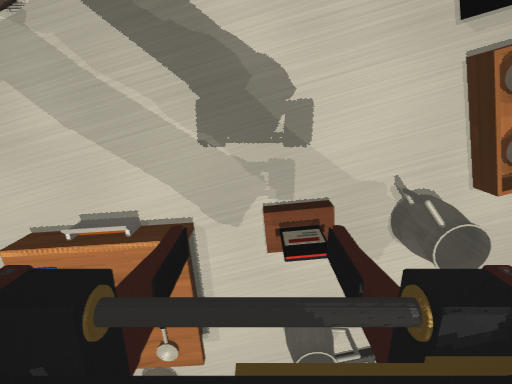

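Wrist view: holder top edge (red line) at about (305,257), stand corner around (265,205), lip near (97,231). Zooming in.

```bash
python3 - <<'E'
from h import *
p,d,c=load("w1.npz")
crop(p,255,195,345,270,8,"pics/w1a.png")
crop(p,0,205,210,270,3.6,"pics/w1b.png",20)
E
```

```text
(no output)
```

View pics/w1a.png

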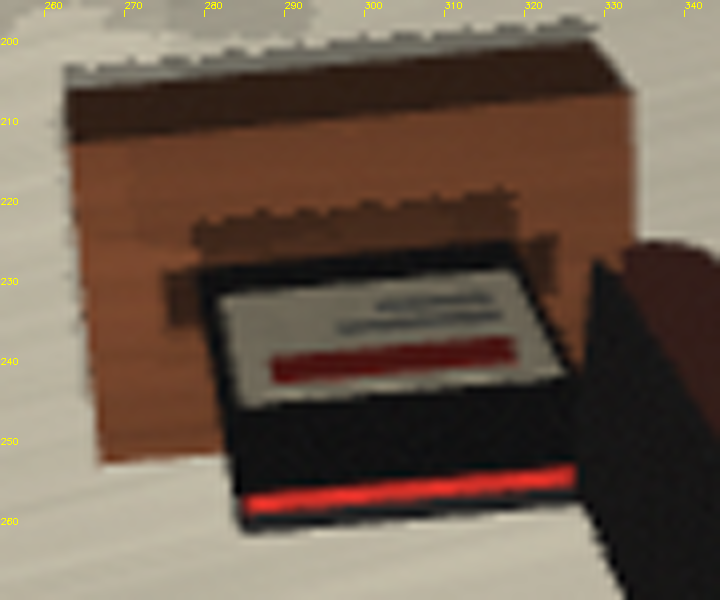

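View pics/w1b.png

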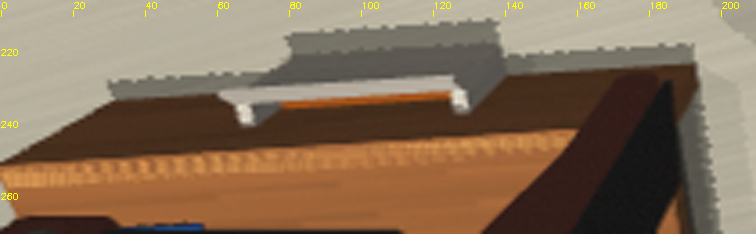

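```bash
python3 - <<'E'
from h import *
np.set_printoptions(precision=4,suppress=True)
p,d,c=load("w1.npz")
def an(a): return np.degrees(np.arctan2(a[1],a[0]))
h=ray(c,[(284.5,256.5),(325.5,253),(327,257.5),(285,261)],.117);print("holder",h,h.mean(0),an(h[1]-h[0])-90,an(h[2]-h[3])-90,np.linalg.norm(h[0]-h[1]),np.linalg.norm(h[0]-h[3]))
b=ray(c,[(279.5,228),(317,225.5)],.032);print("holder at stand top, front face",b,an(b[1]-b[0])-90)
s=ray(c,[(263,212),(333,206)],.032);print("stand front",s,an(s[1]-s[0])-90)
l=ray(c,[(60,231.5),(125.5,227)],.050);print("lip",l,l.mean(0),an(l[1]-l[0])-90,np.linalg.norm(l[0]-l[1]))
f=ray(c,[(0,251),(160,240)],.065);print(an(f[1]-f[0])-90)
f=ray(c,[(192,221.5),(30,231)],0);print(f,an(f[0]-f[1])-90)
E
```

```text
holder [[0.5146 0.2991 0.117 ]
 [0.5237 0.3514 0.117 ]
 [0.5306 0.352  0.117 ]
 [0.5212 0.2981 0.117 ]] [0.5225 0.3252 0.117 ] -9.822027037253676 -9.921766644146047 0.05313005955165459 0.00664635428602785
holder at stand top, front face [[0.512  0.2994 0.032 ]
 [0.5235 0.3575 0.032 ]] -11.172841082788807
stand front [[0.479  0.2813 0.032 ]
 [0.4981 0.388  0.032 ]] -10.100768857781972
lip [[ 0.4213 -0.0235  0.05  ]
 [ 0.4408  0.0757  0.05  ]] [0.431  0.0261 0.05  ] -11.10625485460504 0.10108143219615386
-11.023573066674402
[[ 0.4756  0.1583  0.    ]
 [ 0.4188 -0.1154  0.    ]] -11.723460496934848
```

```bash
python3 - <<'E'
from h import *
from cell import sense
s=sense();print(plan(s,(.46,-.28,.25),62.1))
E
```

```text
(array([-20.66, -54.12,   3.34]), 'hy', np.float64(74.81), 'turn', np.float64(12.705745692365952), 'n>=', np.float64(13.9), 'tilt', np.float64(0.09))
```

Emit:
step_arm(
  travel=[
    [-1.38, -3.6, 0.2],
    [-1.38, -3.6, 0.2],
    [-1.38, -3.6, 0.2],
    [-1.38, -3.6, 0.2],
    [-1.38, -3.6, 0.2],
    [-1.38, -3.6, 0.2],
    [-1.38, -3.6, 0.2],
    [-1.38, -3.6, 0.2],
    [-1.38, -3.6, 0.2],
    [-1.38, -3.6, 0.2],
    [-1.38, -3.6, 0.2],
    [-1.38, -3.6, 0.2],
  ],
  turn=[0, 0, 0, 0, 0, 0, 0, 0, 0, 0, 0, 0],
  grip=[0, 0, 0, 0, 0, 0, 0, 0, 0, 0, 0, 0],
)

```text
time_s: 2.07
ee_pos: [0.4498, -0.1603, 0.2584]
tcp_rot: [0.127, 0.992, 0.0, 0.0]
force: [1.3, 0.3, 0.3]
opening: 0.0881
```

Emit:
step_arm(
  travel=[
    [-1.38, -3.6, 0.3],
    [-1.38, -3.6, 0.3],
    [-1.38, -3.6, 0.3],
    [0, 0, 0],
    [0, 0, 0],
    [0, 0, 0],
  ],
  turn=[0, 0, 0, 6.35, 6.35, 0],
  grip=[0, 0, 0, 0, 0, 0],
)

```text
time_s: 2.57
ee_pos: [0.4624, -0.2745, 0.2487]
tcp_rot: [0.24, 0.971, -0.0, -0.001]
force: [-0.9, 0.5, 0.6]
opening: 0.0878
```

```bash
python3 snap.py w2
```

```text
2.5667 [ 0.46238665 -0.27445536  0.24869992] [-0.15507967  0.28153805  0.74974195  1.80993148 -0.20989     1.13325922
  1.75104245] [-0.88428971  0.49083448  0.55982062] 0.08775227635285075
```

View pics/w2.png

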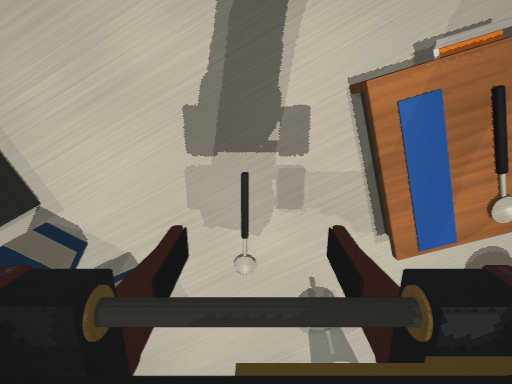

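Spoon in wrist view: handle end (245,172), handle front (245,238), bowl (245,264). Strip corners are near (399,100), (440,90), (456,242) and (418,250).

```bash
python3 - <<'E'
from h import *
p,d,c=load("w2.npz")
crop(p,215,165,275,280,5,"pics/w2a.png")
crop(p,390,80,512,265,3.2,"pics/w2b.png")
E
```

```text
(no output)
```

View pics/w2a.png

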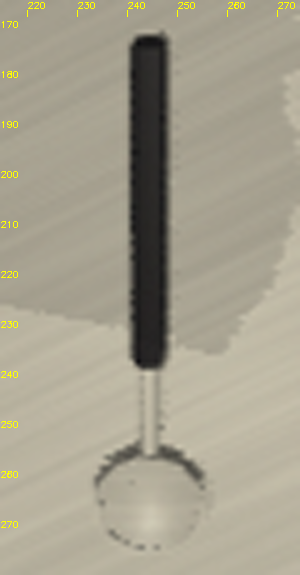

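View pics/w2b.png

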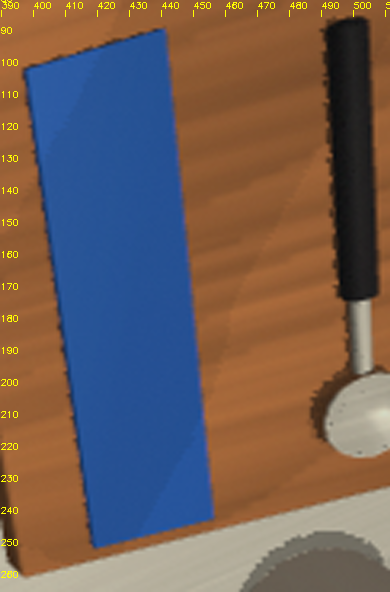

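```bash
python3 - <<'E'
from h import *
from cell import sense
np.set_printoptions(precision=4,suppress=True)
p,d,c=load("w2.npz")
def an(a): return np.degrees(np.arctan2(a[1],a[0]))
sp=ray(c,[(244.2,172),(244.1,238),(244.5,264.5)],.007);print(sp,an(sp[1]-sp[0]),an(sp[2]-sp[0]),np.linalg.norm(sp[1]-sp[0]),np.linalg.norm(sp[2]-sp[0]))
u=(sp[2]-sp[0])/np.linalg.norm(sp[2]-sp[0]); m=sp.mean(0)-u*0; 
print("grip",sp[0]+u*.075,sp[2]-u*.078)
t=ray(c,[(398,101),(440.5,88.5),(456,242),(418,250.5)],.068);print("strip",t,t.mean(0),an(t[3]-t[0]),an(t[2]-t[1]),np.linalg.norm(t[0]-t[3]),np.linalg.norm(t[0]-t[1]))
b=ray(c,[(499,92),(503,172)],.074);print("spoon_b",b,an(b[1]-b[0]))
print(sense()["tcp_rot"])
E
```

```text
[[ 0.46   -0.2957  0.007 ]
 [ 0.5521 -0.346   0.007 ]
 [ 0.5934 -0.3678  0.007 ]] -28.646743167349964 -28.379574369002345 0.10503474583897132 0.15169961124429648
grip [ 0.5259 -0.3313  0.007 ] [ 0.5248 -0.3307  0.007 ]
strip [[ 0.4588 -0.0911  0.068 ]
 [ 0.4684 -0.0439  0.068 ]
 [ 0.6639 -0.0833  0.068 ]
 [ 0.6525 -0.132   0.068 ]] [ 0.5609 -0.0876  0.068 ] -11.925361892015813 -11.392069296600662 0.19800464164150247 0.04807636162996855
spoon_b [[ 0.501   0.0093  0.074 ]
 [ 0.5943 -0.0091  0.074 ]] -11.120508859700996
[ 0.2362  0.9717  0.0001 -0.0007]
```

```bash
python3 - <<'E'
from h import *
from cell import sense
s=sense();print(plan(s,(.5255,-.331,.06),61.6))
E
```

```text
(array([-8.24, -2.18, 18.87]), 'hy', np.float64(62.68), 'turn', np.float64(1.0785981397031037), 'n>=', np.float64(5.0), 'tilt', np.float64(0.08))
```

Emit:
step_arm(
  travel=[
    [-2.06, -0.545, 2.5],
    [-2.06, -0.545, 2.5],
    [-2.06, -0.545, 2.5],
    [-2.06, -0.545, 2.5],
    [0, 0, 2.5],
    [0, 0, 2.5],
    [0, 0, 2.0],
    [0, 0, 1.8],
    [0, 0, 0],
    [0, 0, 0],
  ],
  turn=[0, 0, 0, 0, 0, 0, 0, 0, 1.1, 0],
  grip=[0, 0, 0, 0, 0, 0, 0, 0, 0, 0],
)

```text
time_s: 3.45
ee_pos: [0.5253, -0.3307, 0.0609]
tcp_rot: [0.246, 0.969, 0.001, -0.001]
force: [-0.3, -0.3, 0.7]
opening: 0.0877
```

```bash
python3 snap.py w3; python3 - <<'E'
from h import *
from cell import sense
s=sense();print(s["ee_pos"],plan(s,(.5255,-.331,.003),61.6))
E
```

```text
3.45 [ 0.52534244 -0.33069433  0.06094891] [ 0.06257208  0.64973659  0.60829369  1.78241212 -0.47337337  0.86196188
  1.96607216] [-0.33909347 -0.2948339   0.74016254] 0.08768634378301463
[ 0.52590174 -0.33148665  0.06210931] (array([0.06, 0.02, 5.91]), 'hy', np.float64(61.58), 'turn', np.float64(-0.01983116580751698), 'n>=', np.float64(1.4), 'tilt', np.float64(0.02))
```

View pics/w3.png

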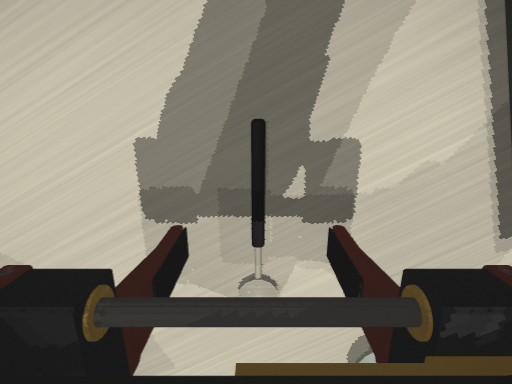

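The spoon handle at column 258 sits midway between the fingers (188 and 328). I'll lower and grip.

Emit:
step_arm(
  travel=[
    [0, 0, 2.0],
    [0, 0, 2.0],
    [0, 0, 1.0],
    [0, 0, 0.75],
    [0, 0, 0],
    [0, 0, 0],
    [0, 0, 0],
    [0, 0, 0],
    [0, 0, 0],
    [0, 0, 0],
    [0, 0, 0],
    [0, 0, 0],
  ],
  turn=[0, 0, 0, 0, 0, 0, 0, 0, 0, 0, 0, 0],
  grip=[0, 0, 0, 0, 0, 255, 255, 255, 255, 255, 255, 255],
)

```text
time_s: 4.5
ee_pos: [0.5253, -0.3323, 0.0043]
tcp_rot: [0.247, 0.969, 0.0, 0.0]
force: [-0.1, 0.3, 0.3]
opening: 0.0448
```

Emit:
step_arm(
  travel=[
    [0, 0, 0],
    [0, 0, 0],
    [0, 0, 0],
    [0, 0, 0],
    [0, 0, 0],
    [0, 0, 0],
    [0, 0, 0],
    [0, 0, 0],
    [0, 0, 0],
  ],
  turn=[0, 0, 0, 0, 0, 0, 0, 0, 0],
  grip=[255, 255, 255, 255, 255, 255, 255, 255, 255],
)

```text
time_s: 5.25
ee_pos: [0.5252, -0.3323, 0.0041]
tcp_rot: [0.247, 0.969, 0.0, -0.0]
force: [0.6, 0.0, -0.4]
opening: 0.0105
```

Gripped (opening 10.5 mm for an 11 mm handle). Lifting.

Emit:
step_arm(
  travel=[
    [0, 0, -1],
    [0, 0, -3],
    [0, 0, -3],
    [0, 0, -3],
    [0, 0, -3],
    [0, 0, -2],
    [0, 0, 0],
    [0, 0, 0],
    [0, 0, 0],
    [0, 0, 0],
  ],
  turn=[0, 0, 0, 0, 0, 0, -6, -6, -5, 0],
  grip=[255, 255, 255, 255, 255, 255, 255, 255, 255, 255],
)

```text
time_s: 6.08
ee_pos: [0.5252, -0.3324, 0.1552]
tcp_rot: [0.099, 0.995, -0.0, 0.0]
force: [0.9, 0.6, -0.3]
opening: 0.0108
```

```bash
python3 snap.py w4; python3 - <<'E'
from h import *
from cell import sense
s=sense();a=np.radians(-11.2)
x,y=np.array([.5605,-.0866])-.010*np.array([np.cos(a),np.sin(a)]);print(x,y)
print(s["ee_pos"],plan(s,(x,y,.13),78.8-0.2))
E
```

```text
6.0833 [ 0.52516133 -0.3324445   0.15518112] [ 0.05988655  0.52056359  0.60671247  1.71107024 -0.34060429  1.01626546
  2.15859721] [ 0.93555939  0.57160072 -0.29690679] 0.010777222724868902
0.550690448446508 -0.08465765648780027
[ 0.52514058 -0.3324409   0.15494788] (array([ 2.52, 24.78,  2.5 ]), 'hy', np.float64(78.32), 'turn', np.float64(-0.27857517134258103), 'n>=', np.float64(6.0), 'tilt', np.float64(0.05))
```

View pics/w4.png

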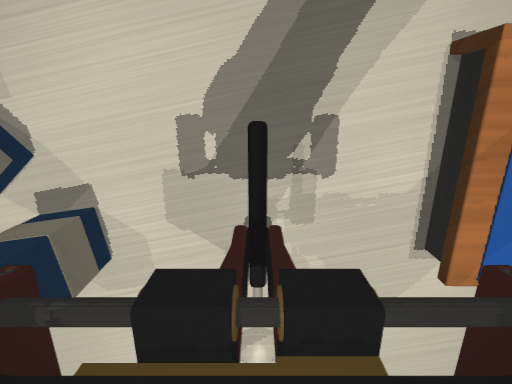

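Emit:
step_arm(
  travel=[
    [0.36, 3.54, 0.2],
    [0.36, 3.54, 0.2],
    [0.36, 3.54, 0.2],
    [0.36, 3.54, 0.2],
    [0.36, 3.54, 0.5],
    [0.36, 3.54, 0.6],
    [0.36, 3.54, 0.6],
    [0, 0, 0],
    [0, 0, 0],
  ],
  turn=[0, 0, 0, 0, 0, 0, 0, -0.4, 0],
  grip=[255, 255, 255, 255, 255, 255, 255, 255, 255],
)

```text
time_s: 6.88
ee_pos: [0.5503, -0.0818, 0.1288]
tcp_rot: [0.096, 0.995, 0.0, -0.001]
force: [-0.5, -1.9, -0.0]
opening: 0.0105
```

```bash
python3 snap.py w5; python3 snap.py t5 top; python3 - <<'E'
from h import *
from cell import sense
s=sense()
print(s["ee_pos"],plan(s,(.5507,-.0847,.0715),78.8))
p,d,c=load("w5.npz")
K,T=c["K"],c["world_from_camera"]
for (u,v) in [(258,130),(258,150),(258,180),(258,210)]:
    z=d[v,u]; P=T@np.array([(u-K[0,2])/K[0,0]*z,-(v-K[1,2])/K[1,1]*z,-z,1]); print(P[:3].round(4),p[v,u])
E
```

```text
6.8833 [ 0.55029761 -0.08182451  0.12882438] [-0.38215609  0.44079959  0.58345868  1.8949494  -0.30626282  0.89608745
  1.72932291] [-0.48923694 -1.89584199 -0.02399197] 0.010496068865927298
6.9333 [ 0.55024666 -0.08413403  0.12922252] [-0.37994459  0.44052387  0.58524294  1.89473077 -0.30584553  0.89597307
  1.72995756] [-0.69078422 -0.14713215 -1.00446231] 0.010220088456176158
[ 0.55022883 -0.08550317  0.12945826] (array([-0.03,  0.09,  5.8 ]), 'hy', np.float64(78.68), 'turn', np.float64(-0.11989280414762504), 'n>=', np.float64(1.4), 'tilt', np.float64(0.05))
[ 0.4822 -0.0684  0.1332] [31 30 31]
[ 0.4927 -0.0705  0.134 ] [31 30 30]
[ 0.5096 -0.0738  0.1334] [31 30 31]
[ 0.5277 -0.0773  0.1328] [31 29 30]
```

View pics/w5.png

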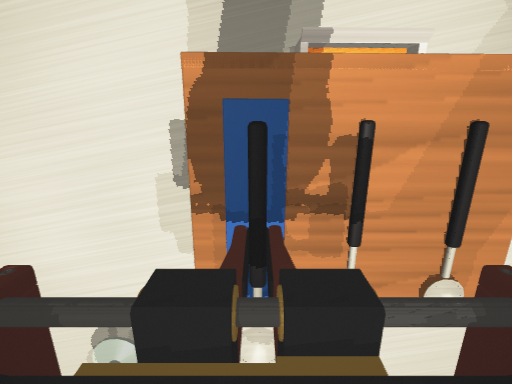

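Spoon is level (top at 133 mm along its handle), heading −11°, and centred over the strip. Lowering.

Emit:
step_arm(
  travel=[
    [0, 0, 2.0],
    [0, 0, 2.0],
    [0, 0, 1.0],
    [0, 0, 0.4],
    [0, 0, 0.2],
    [0, 0, 0],
    [0, 0, 0],
  ],
  turn=[0, 0, 0, 0, 0, 0, 0],
  grip=[255, 255, 255, 255, 255, 255, 255],
)

```text
time_s: 7.57
ee_pos: [0.5508, -0.0851, 0.0739]
tcp_rot: [0.098, 0.995, -0.0, 0.001]
force: [0.7, -0.5, -0.7]
opening: 0.0107
```

Emit:
step_arm(
  travel=[
    [0, 0, 0.1],
    [0, 0, 0.05],
    [0, 0, 0],
  ],
  turn=[0, 0, 0],
  grip=[255, 255, 255],
)

```text
time_s: 7.82
ee_pos: [0.5506, -0.0844, 0.0721]
tcp_rot: [0.097, 0.995, 0.0, 0.0]
force: [0.0, -0.8, 1.4]
opening: 0.0106
```

Emit:
step_arm(
  travel=[
    [0, 0, 0.03],
    [0, 0, 0],
    [0, 0, 0],
    [0, 0, 0],
    [0, 0, 0],
    [0, 0, 0],
    [0, 0, 0],
    [0, 0, -0.5],
    [0, 0, -2],
    [0, 0, -3],
    [0, 0, -4],
    [0, 0, -3],
  ],
  turn=[0, 0, 0, 0, 0, 0, 0, 0, 0, 0, 0, 0],
  grip=[255, 150, 150, 150, 150, 150, 150, 150, 150, 150, 0, 0],
)

```text
time_s: 8.82
ee_pos: [0.5503, -0.085, 0.199]
tcp_rot: [0.098, 0.995, -0.0, 0.0]
force: [1.2, -0.3, 0.8]
opening: 0.0461
```

```bash
python3 snap.py w6; python3 - <<'E'
from h import *
p,d,c=load("w6.npz")
crop(p,150,30,460,310,2.5,"pics/w6a.png",20)
E
```

```text
8.8167 [ 0.55032678 -0.08499589  0.19896025] [-0.42185461  0.35534116  0.62996036  1.82565634 -0.24010508  1.03663452
  1.67655502] [ 1.22703408 -0.27914482  0.78691534] 0.04609843114899463
```

View pics/w6a.png

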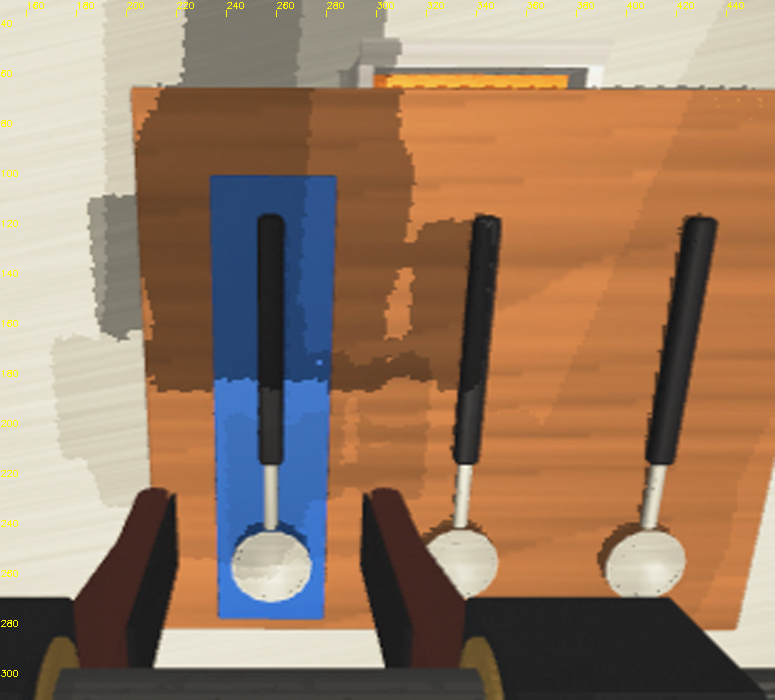

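Spoon lies centred on the strip with its bowl to the back. Now the holder.

```bash
python3 - <<'E'
from h import *
from cell import sense
s=sense()
print(s["ee_pos"],plan(s,(.524,.33,.21),170),plan(s,(.524,.33,.21),169.5)[4])
E
```

```text
[ 0.55317068 -0.08576099  0.20427004] (array([10.97, 40.21, -0.6 ]), 'hy', np.float64(78.75), 'turn', np.float64(88.7521248100592), 'n>=', np.float64(10.0), 'tilt', np.float64(0.49)) 89.2521248100592
```

Emit:
step_arm(
  travel=[
    [1, 3.65, 0],
    [1, 3.65, 0],
    [1, 3.65, 0],
    [1, 3.65, 0],
    [1, 3.65, 0],
    [1, 3.65, 0],
    [1, 3.65, 0],
    [1, 3.65, 0],
    [1, 3.65, 0],
    [1, 3.65, 0],
    [1, 3.65, 0],
  ],
  turn=[0, 0, 0, 0, 0, 0, 0, 0, 0, 0, 0],
  grip=[0, 0, 0, 0, 0, 0, 0, 0, 0, 0, 0],
)

```text
time_s: 9.78
ee_pos: [0.5197, 0.3325, 0.1966]
tcp_rot: [0.097, 0.995, 0.0, 0.0]
force: [0.8, 0.8, -0.1]
opening: 0.0879
```

Emit:
step_arm(
  travel=[
    [0, 0, 0],
    [0, 0, 0],
    [0, 0, 0],
    [0, 0, 0],
    [0, 0, 0],
    [0, 0, 0],
    [0, 0, 0],
    [0, 0, 0],
    [0, 0, 0],
    [0, 0, 0],
    [0, 0, 0],
    [0, 0, 0],
  ],
  turn=[-7, -7, -7, -7, -7, -7, -7, -7, -7, -7, -7, -7],
  grip=[0, 0, 0, 0, 0, 0, 0, 0, 0, 0, 0, 0],
)

```text
time_s: 10.78
ee_pos: [0.5201, 0.3306, 0.1964]
tcp_rot: [-0.596, 0.803, -0.0, -0.0]
force: [-0.1, -0.8, 0.3]
opening: 0.0877
```

Emit:
step_arm(
  travel=[
    [0, 0, 0],
    [0, 0, 0],
    [0, 0, 0],
  ],
  turn=[-6.5, 0, 0],
  grip=[0, 0, 0],
)

```text
time_s: 11.03
ee_pos: [0.5202, 0.3305, 0.1964]
tcp_rot: [-0.637, 0.771, 0.0, -0.0]
force: [-0.7, 0.5, -0.4]
opening: 0.0877
```

```bash
python3 snap.py w7; python3 - <<'E'
from h import *
from cell import sense
s=sense();print(plan(s,(.524,.33,.21),170))
E
```

```text
11.0333 [0.52019529 0.33049353 0.19635834] [-0.75542687  0.41846048  0.15134568  1.65839515 -0.07001747  1.0700952
  2.36812519] [-0.68537764  0.54088128 -0.3917207 ] 0.08771905630317771
(array([-0.02, -0.38, -1.36]), 'hy', np.float64(169.08), 'turn', np.float64(-0.9219129997320294), 'n>=', np.float64(0.3), 'tilt', np.float64(0.01))
```

View pics/w7.png

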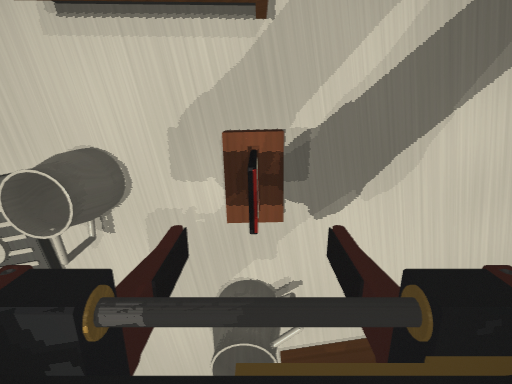

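The holder stands on edge at column ~253, rows 150–232. Joint 7 is near its limit in this orientation, so I'll use the half-turned grasp. Measuring from this view first.

```bash
python3 - <<'E'
from h import *
p,d,c=load("w7.npz")
crop(p,210,120,300,245,5,"pics/w7a.png")
E
```

```text
(no output)
```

View pics/w7a.png

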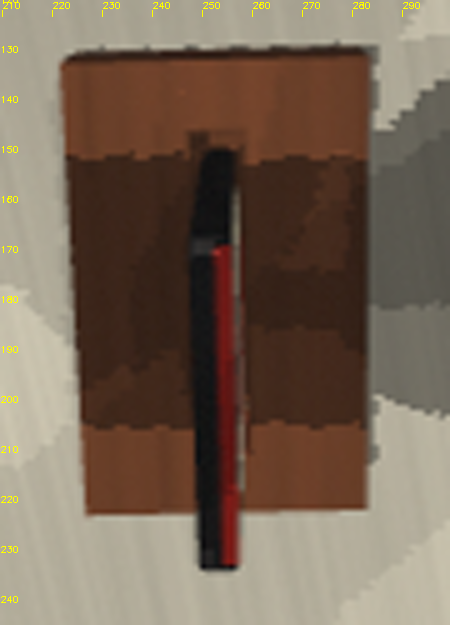

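Emit:
step_arm(
  travel=[
    [0, 0, 0],
    [0, 0, 0],
    [0, 0, 0],
    [0, 0, 0],
    [0, 0, 0],
    [0, 0, 0],
    [0, 0, 0],
    [0, 0, 0],
    [0, 0, 0],
    [0, 0, 0],
    [0, 0, 0],
    [0, 0, 0],
  ],
  turn=[7, 7, 7, 7, 7, 7, 7, 7, 7, 7, 7, 7],
  grip=[0, 0, 0, 0, 0, 0, 0, 0, 0, 0, 0, 0],
)

```text
time_s: 12.08
ee_pos: [0.52, 0.3309, 0.1964]
tcp_rot: [0.045, 0.999, 0.0, 0.0]
force: [-0.7, -0.8, 0.4]
opening: 0.088
```

Emit:
step_arm(
  travel=[
    [0, 0, 0],
    [0, 0, 0],
    [0, 0, 0],
    [0, 0, 0],
    [0, 0, 0],
    [0, 0, 0],
    [0, 0, 0],
    [0, 0, 0],
    [0, 0, 0],
    [0, 0, 0],
    [0, 0, 0],
    [0, 0, 0],
  ],
  turn=[7, 7, 7, 7, 7, 7, 7, 7, 7, 7, 7, 7],
  grip=[0, 0, 0, 0, 0, 0, 0, 0, 0, 0, 0, 0],
)

```text
time_s: 13.08
ee_pos: [0.52, 0.331, 0.1965]
tcp_rot: [0.702, 0.712, 0.0, 0.0]
force: [0.0, 0.4, -0.1]
opening: 0.0877
```

Emit:
step_arm(
  travel=[
    [0, 0, 0],
    [0, 0, 0],
    [0, 0, 0],
    [0, 0, 0],
  ],
  turn=[6, 5, 0, 0],
  grip=[0, 0, 0, 0],
)

```text
time_s: 13.42
ee_pos: [0.52, 0.331, 0.1963]
tcp_rot: [0.764, 0.645, -0.0, 0.0]
force: [-0.5, -0.1, -0.3]
opening: 0.0873
```

```bash
python3 snap.py w8; python3 - <<'E'
from h import *
from cell import sense
s=sense();print(plan(s,(.524,.33,.21),170))
p,d,c=load("w8.npz")
crop(p,200,100,320,250,4,"pics/w8a.png")
E
```

```text
13.4167 [0.51996373 0.33103911 0.19631757] [-1.24782382  0.54035027  0.8810012   1.69104241 -0.45412959  1.12850118
 -0.40470013] [-0.48290917 -0.11502626 -0.31424146] 0.08731173185215495
(array([-0.03,  0.41, -1.36]), 'hy', np.float64(-9.56), 'turn', np.float64(0.4406802680040869), 'n>=', np.float64(0.3), 'tilt', np.float64(0.01))
```

View pics/w8a.png

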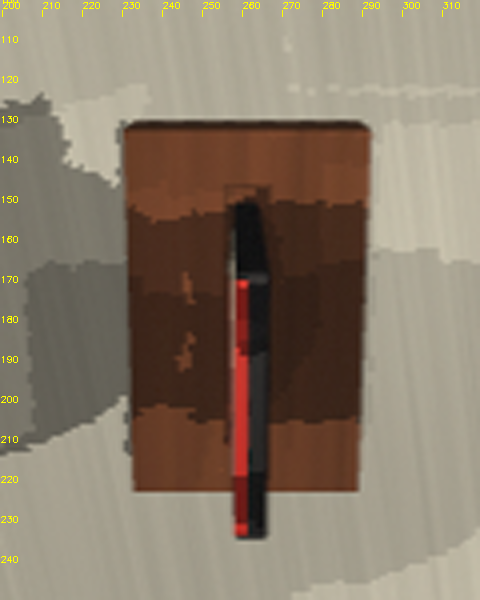

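```bash
python3 - <<'E'
from h import *
np.set_printoptions(precision=4,suppress=True)
def an(a): return np.degrees(np.arctan2(a[1],a[0]))
for n,H,S in (("w7",[(248,169),(255,169),(257,233.5),(249,233.5)],[(222.5,132),(282,132),(282,221.5),(227,222.5)]),
              ("w8",[(258,170),(266,170),(266.5,234),(258.5,234)],[(230.5,132),(290.5,132),(287.5,222.5),(233,222.5)])):
    p,d,c=load(n+".npz")
    h=ray(c,H,.117); m1=(h[0]+h[1])/2;m2=(h[2]+h[3])/2
    a=an(m2-m1); print("holder",(m1+m2)/2,(a if a>0 else a+180)-90,np.linalg.norm(m2-m1),np.linalg.norm(h[1]-h[0]))
    s=ray(c,S,.032);m1=(s[0]+s[1])/2;m2=(s[2]+s[3])/2
    a=an(m2-m1);print("stand",s.mean(0),(a if a>0 else a+180)-90,np.linalg.norm(m2-m1))
    print(c["world_from_camera"][:3,3])
E
```

```text
holder [0.5241 0.33   0.117 ] -9.94900866285775 0.06087737631665488 0.006057711572406612
stand [0.524  0.3294 0.032 ] -9.762487302665534 0.10919176733378459
[0.5046 0.2516 0.3585]
holder [0.5235 0.3285 0.117 ] -8.904541909543127 0.060611219478827756 0.006933036481259682
stand [0.5228 0.3293 0.032 ] -9.594133230118047 0.10998622126516544
[0.5328 0.4103 0.3584]
```

Emit:
step_arm(
  travel=[
    [-0.15, 0.39, 0],
    [0, 0, 2.5],
    [0, 0, 2.5],
    [0, 0, 2.5],
    [0, 0, 2],
    [0, 0, 1],
    [0, 0, 0.4],
    [0, 0, 0],
    [0, 0, 0],
    [0, 0, 0],
    [0, 0, 0],
    [0, 0, 0],
  ],
  turn=[0, 0, 0, 0, 0, 0, 0, 0, 0, 0, 0, 0],
  grip=[0, 0, 0, 0, 0, 0, 0, 0, 255, 255, 255, 255],
)

```text
time_s: 14.47
ee_pos: [0.5241, 0.329, 0.0882]
tcp_rot: [0.764, 0.645, 0.001, -0.0]
force: [-0.7, -0.2, -0.9]
opening: 0.0647
```

```bash
python3 snap.py w9
```

```text
14.4667 [0.5240923  0.32896636 0.08822416] [-1.17333207  0.66007481  0.78572475  1.78078509 -0.56737483  0.94039408
 -0.31424573] [-0.66697361 -0.18087689 -0.89609977] 0.06466112681027168
```

View pics/w9.png

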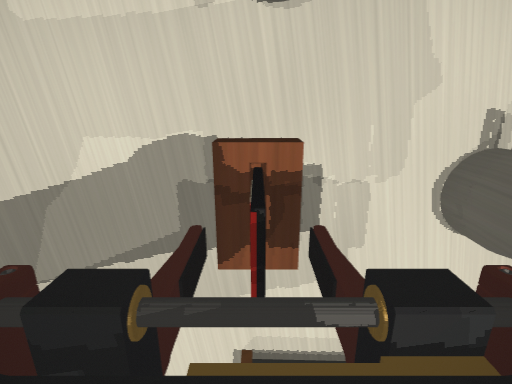

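The holder sits at column 258, midway between the fingers. Closing.

Emit:
step_arm(
  travel=[
    [0, 0, 0],
    [0, 0, 0],
    [0, 0, 0],
    [0, 0, 0],
    [0, 0, 0],
    [0, 0, 0],
    [0, 0, 0],
    [0, 0, 0],
    [0, 0, 0],
    [0, 0, 0],
    [0, 0, 0],
    [0, 0, 0],
  ],
  turn=[0, 0, 0, 0, 0, 0, 0, 0, 0, 0, 0, 0],
  grip=[255, 255, 255, 255, 255, 255, 255, 255, 255, 255, 255, 255],
)

```text
time_s: 15.52
ee_pos: [0.5237, 0.3286, 0.0873]
tcp_rot: [0.764, 0.645, 0.0, 0.0]
force: [0.2, -0.6, -0.3]
opening: 0.0083
```

Emit:
step_arm(
  travel=[
    [0, 0, 0],
    [0, 0, -0.5],
    [0, 0, -2],
    [0, 0, -3],
    [0, 0, -3],
    [0, 0, -2],
    [0, 0, 0],
    [0, 0, 0],
  ],
  turn=[0, 0, 0, 0, 0, 0, 0, 0],
  grip=[255, 255, 255, 255, 255, 255, 255, 255],
)

```text
time_s: 16.18
ee_pos: [0.5242, 0.329, 0.1935]
tcp_rot: [0.764, 0.645, 0.001, -0.0]
force: [0.4, 1.3, -1.6]
opening: 0.0079
```

```bash
python3 snap.py w10;python3 snap.py s10 scene; python3 - <<'E'
from h import *
p,d,c=load("s10.npz")
crop(p,230,80,360,220,4.2,"pics/s10a.png")
p,d,c=load("w10.npz")
crop(p,200,130,320,320,3.1,"pics/w10a.png")
E
```

```text
16.1833 [0.5241585  0.32895188 0.19348927] [-1.23697755  0.54595375  0.8780705   1.689932   -0.4602647   1.12350767
 -0.39520947] [ 0.36746074  1.26333212 -1.64394482] 0.007877862224983389
16.2333 [0.52335764 0.32874876 0.19217105] [-1.23674831  0.54726599  0.87706221  1.69129164 -0.46050139  1.12324217
 -0.39514837] [-0.90060617  0.04817698 -0.85963511] 0.00783037901932871
```

View pics/w10a.png

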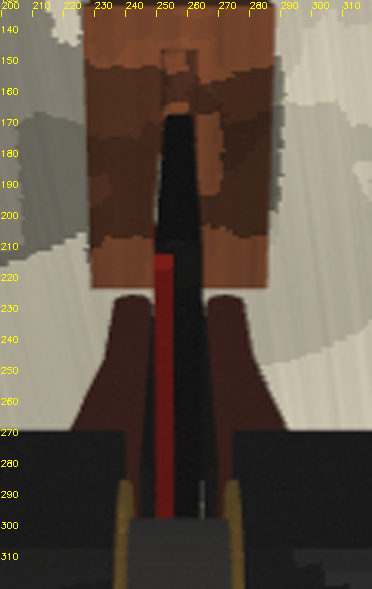

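View pics/s10a.png

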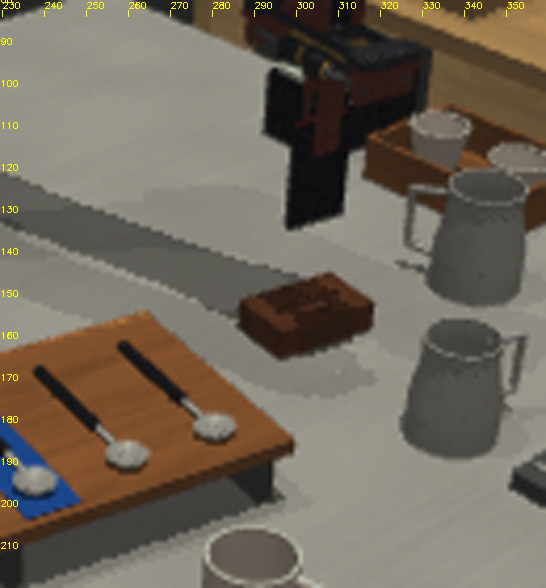

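```bash
python3 - <<'E'
from h import *
np.set_printoptions(precision=4,suppress=True)
p,d,c=load("w10.npz")
pos=np.array([.5239,.3288,.193]);
# tool frame rough from heading
hy=np.radians(-9.5); ty=np.array([np.cos(hy),np.sin(hy),0]); tx=np.array([-np.sin(hy),np.cos(hy),0])
for uv,z in (((250,212),.0297),((263.5,212),.0297),((252.5,167),-.0753),((262.5,167),-.0753)):
    P=ray(c,uv,pos[2]+z)[0]-pos; print(uv,"tool x %.4f y %.4f"%(P@tx,P@ty))
E
```

```text
(250, 212) tool x 0.0305 y -0.0039
(263.5, 212) tool x 0.0305 y 0.0028
(252.5, 167) tool x 0.0322 y -0.0043
(262.5, 167) tool x 0.0321 y 0.0042
```

```bash
python3 - <<'E'
from h import *
from cell import sense
s=sense();print(plan(s,(.4426,.0232,.175),-11.1))
E
```

```text
(array([-31.45,  -2.8 ,   1.67]), 'hy', np.float64(-9.66), 'turn', np.float64(1.444983418743007), 'n>=', np.float64(7.6), 'tilt', np.float64(0.08))
```

Emit:
step_arm(
  travel=[
    [-2, -0.2, 0],
    [-3.3, -0.3, 0],
    [-3.3, -0.3, 0],
    [-3.3, -0.3, 0],
    [-3.3, -0.3, 0],
    [-3.3, -0.3, 0],
    [-3.3, -0.3, 0],
    [-3.3, -0.3, 0],
    [-3.3, -0.3, 0],
    [-3.05, -0.2, 0],
    [0, 0, 0],
    [0, 0, 0],
  ],
  turn=[0, 0, 0, 0, 0, 0, 0, 0, 0, 0, 1.45, 0],
  grip=[255, 255, 255, 255, 255, 255, 255, 255, 255, 255, 255, 255],
)

```text
time_s: 17.28
ee_pos: [0.4423, 0.0222, 0.1917]
tcp_rot: [0.774, 0.634, -0.0, -0.001]
force: [-0.5, 0.5, -1.0]
opening: 0.0079
```

Emit:
step_arm(
  travel=[
    [0, 0, 1.5],
    [0, 0, 0],
    [0, 0, 0],
  ],
  turn=[0, 0, 0],
  grip=[255, 255, 255],
)

```text
time_s: 17.53
ee_pos: [0.4428, 0.024, 0.1766]
tcp_rot: [0.772, 0.636, -0.001, 0.0]
force: [-0.3, 0.6, -0.4]
opening: 0.0081
```

```bash
python3 snap.py w11;python3 - <<'E'
from h import *
from cell import sense
s=sense();print(s["ee_pos"],s["q"],plan(s,(.4426,.0232,.175),-11.1))
p,d,c=load("w11.npz")
crop(p,140,50,400,300,2.9,"pics/w11a.png",20)
E
```

```text
17.5333 [0.44275685 0.02400214 0.17662798] [-1.06187192  0.2290669   1.0550039   2.1153761  -0.2470356   0.92876844
 -0.0606975 ] [-0.27009276  0.63378767 -0.43766196] 0.008096167221776775
[0.44314265 0.02383332 0.17710006] [-1.06211094  0.22821547  1.05570355  2.11476141 -0.24661359  0.92894754
 -0.06087772] (array([-0.07, -0.04,  0.21]), 'hy', np.float64(-11.06), 'turn', np.float64(0.04413797268009034), 'n>=', np.float64(0.1), 'tilt', np.float64(0.11))
```

View pics/w11a.png

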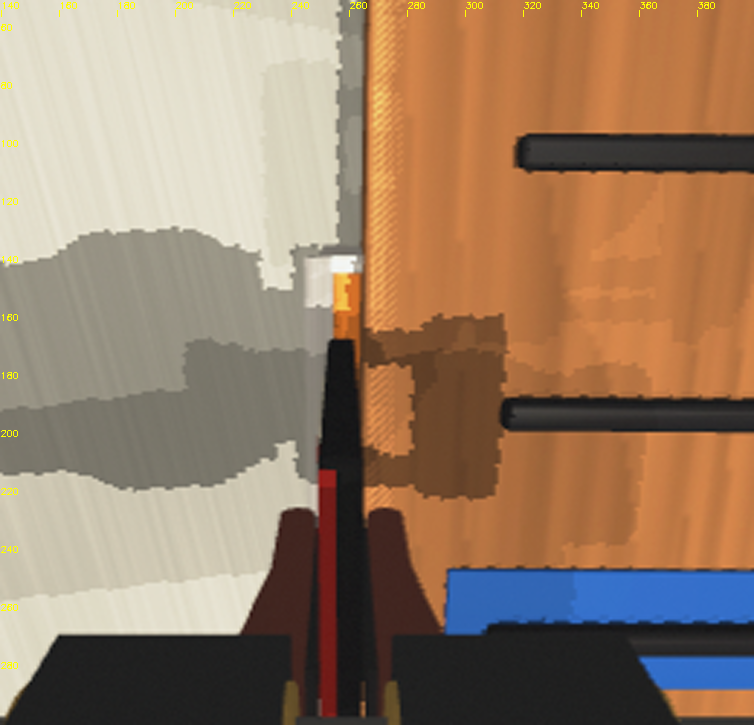

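The slot (orange pad) shows straight ahead of the holder's lower edge, around column 259. I'll measure it more closely.

```bash
python3 - <<'E'
from h import *
p,d,c=load("w11.npz")
crop(p,235,60,285,180,6,"pics/w11b.png")
E
```

```text
(no output)
```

View pics/w11b.png

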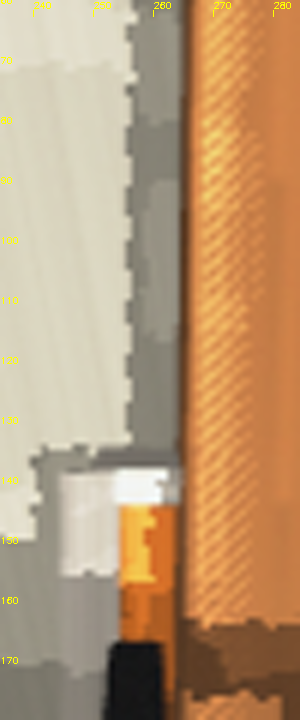

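```bash
python3 - <<'E'
from h import *
from cell import sense
np.set_printoptions(precision=4,suppress=True)
p,d,c=load("w11.npz")
s=sense(); Rm=R.from_quat(s["tcp_rot"]).as_matrix(); pos=np.array([.4429,.0239,.1768])
for n,uv,z in (("edge",(265.8,70),.065),("edge",(264.9,160),.065),("lipouter",(244.8,142),.05),("lipouter",(244.8,155),.05),("padL",(254.3,150),.026),("padR",(263.7,150),.026),("padend",(259,143.5),.034),("padend",(259,143.5),.042),("holdL",(252.3,167),.1768-.0753),("holdR",(261.8,167),.1768-.0753)):
    P=ray(c,uv,z)[0]; q=Rm.T@(P-pos); print(n,uv,"tool x %.4f y %.4f"%(q[0],q[1]),P)
E
```

```text
edge (265.8, 70) tool x 0.1121 y 0.0067 [0.4708 0.1325 0.065 ]
edge (264.9, 160) tool x 0.0315 y 0.0065 [0.4552 0.0534 0.065 ]
lipouter (244.8, 142) tool x 0.0470 y -0.0135 [0.4385 0.0725 0.05  ]
lipouter (244.8, 155) tool x 0.0339 y -0.0136 [0.4359 0.0596 0.05  ]
padL (254.3, 150) tool x 0.0356 y -0.0042 [0.4454 0.0594 0.026 ]
padR (263.7, 150) tool x 0.0356 y 0.0061 [0.4555 0.0574 0.026 ]
padend (259, 143.5) tool x 0.0436 y 0.0009 [0.452  0.0663 0.034 ]
padend (259, 143.5) tool x 0.0446 y 0.0009 [0.4521 0.0673 0.042 ]
holdL (252.3, 167) tool x 0.0320 y -0.0051 [0.444  0.0562 0.1015]
holdR (261.8, 167) tool x 0.0320 y 0.0030 [0.4519 0.0546 0.1015]
```

Slot centre is +2 mm along tool y from the holder's centre, with yaw aligned within 0.1°. I'll shift and descend in stages.

Emit:
step_arm(
  travel=[
    [0, 0.2, 0],
    [0, 0, 1.5],
    [0, 0, 1.5],
    [0, 0, 1],
    [0, 0, 0.7],
    [0, 0, 0],
    [0, 0, 0],
  ],
  turn=[0, 0, 0, 0, 0, 0, 0],
  grip=[255, 255, 255, 255, 255, 255, 255],
)

```text
time_s: 18.17
ee_pos: [0.4454, 0.0227, 0.1305]
tcp_rot: [0.772, 0.635, -0.0, 0.0]
force: [0.9, -0.2, -1.4]
opening: 0.008
```

```bash
python3 snap.py w12;python3 - <<'E'
from h import *
from cell import sense
s=sense();print(s["ee_pos"],s["force"])
p,d,c=load("w12.npz")
crop(p,215,40,305,240,3.7,"pics/w12a.png",10)
E
```

```text
18.1667 [0.44536171 0.02269644 0.13046768] [-0.96120753  0.32453774  0.97915756  2.1597277  -0.36583105  0.83088932
  0.05128553] [ 0.87775838 -0.18124537 -1.36958135] 0.008002686696696492
[0.44555112 0.02269657 0.13073078] [-1.42731837  0.38873695 -1.24031601]
```

View pics/w12a.png

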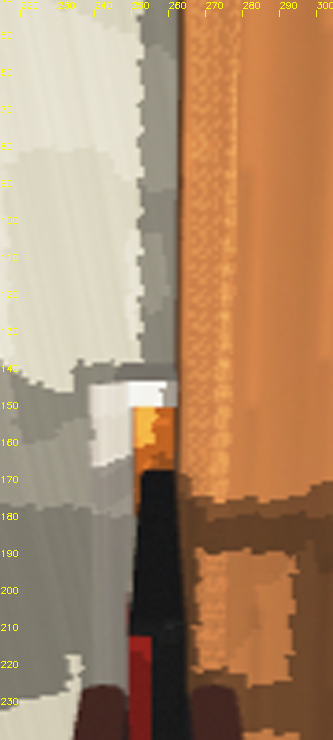

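```bash
python3 - <<'E'
from h import *
from cell import sense
p,d,c=load("w12.npz")
crop(p,240,130,275,215,8,"pics/w12b.png",10)
s=sense(); Rm=R.from_quat(s["tcp_rot"]).as_matrix(); pos=np.array([.4454,.0227,.1306])
for n,uv,z in (("edge",(262.9,80),.065),("edge",(262.2,160),.065),("padL",(250.3,155),.026),("padL",(250.3,155),.042),("padR",(261.5,155),.026),("holdL",(252.8,167),.0553),("holdR",(262,167),.0553)):
    P=ray(c,uv,z)[0]; q=Rm.T@(P-pos); print(n,uv,"tool x %.4f y %.4f"%(q[0],q[1]))
E
```

```text
edge (262.9, 80) tool x 0.0998 y 0.0035
edge (262.2, 160) tool x 0.0396 y 0.0033
padL (250.3, 155) tool x 0.0374 y -0.0073
padL (250.3, 155) tool x 0.0400 y -0.0069
padR (261.5, 155) tool x 0.0374 y 0.0033
holdL (252.8, 167) tool x 0.0319 y -0.0045
holdR (262, 167) tool x 0.0319 y 0.0033
```

View pics/w12b.png

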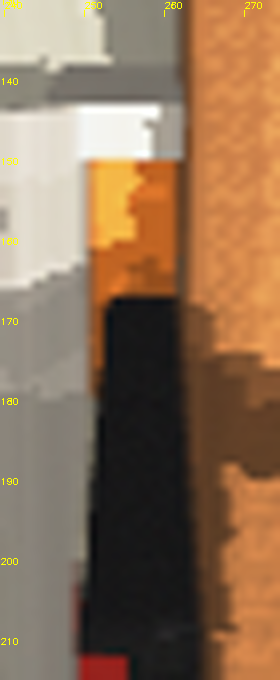

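Emit:
step_arm(
  travel=[
    [0, -0.12, 0],
    [0, 0, 0],
    [0, 0, 0.6],
    [0, 0, 0.6],
    [0, 0, 0.5],
    [0, 0, 0.5],
    [0, 0, 0.4],
    [0, 0, 0],
  ],
  turn=[0, 0, 0, 0, 0, 0, 0, 0],
  grip=[255, 255, 255, 255, 255, 255, 255, 255],
)

```text
time_s: 18.88
ee_pos: [0.4436, 0.0229, 0.1035]
tcp_rot: [0.772, 0.635, -0.001, -0.0]
force: [-0.3, 0.4, -0.8]
opening: 0.0079
```

```bash
python3 snap.py w13;python3 - <<'E'
from h import *
from cell import sense
s=sense();print(s["ee_pos"],s["force"])
p,d,c=load("w13.npz")
crop(p,230,120,290,230,6,"pics/w13a.png",10)
E
```

```text
18.8833 [0.44356711 0.0229481  0.10345091] [-0.91013235  0.37231666  0.92857413  2.18663689 -0.4289507   0.77389654
  0.10628311] [-0.29488989  0.4133301  -0.7784577 ] 0.007861518873022897
[0.44379021 0.0228615  0.10385839] [-0.37141505  0.2307474  -0.71092453]
```

View pics/w13a.png

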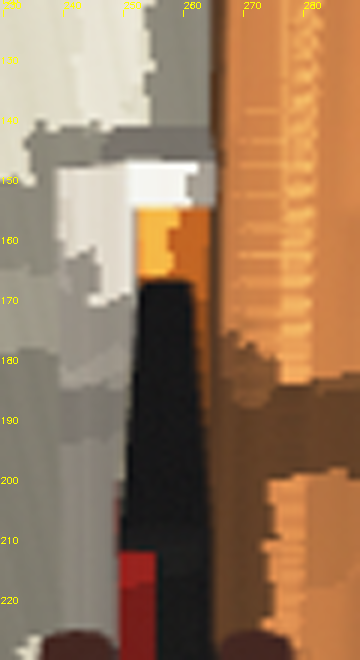

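The holder is inside the slot with no contact force. Pressing down in small steps.

Emit:
step_arm(
  travel=[
    [0, 0, 0.2],
    [0, 0, 0.2],
    [0, 0, 0.15],
    [0, 0, 0],
    [0, 0, 0],
  ],
  turn=[0, 0, 0, 0, 0],
  grip=[255, 255, 255, 255, 255],
)

```text
time_s: 19.35
ee_pos: [0.4443, 0.0231, 0.099]
tcp_rot: [0.772, 0.635, 0.0, 0.0]
force: [0.2, -0.3, 4.0]
opening: 0.0078
```

Emit:
step_arm(
  travel=[
    [0, 0, 0.2],
    [0, 0, 0.15],
    [0, 0, 0.1],
    [0, 0, 0],
    [0, 0, 0],
  ],
  turn=[0, 0, 0, 0, 0],
  grip=[255, 255, 255, 255, 255],
)

```text
time_s: 19.77
ee_pos: [0.4444, 0.0231, 0.0946]
tcp_rot: [0.772, 0.635, 0.0, 0.0]
force: [-0.9, -1.3, 7.1]
opening: 0.0076
```

Emit:
step_arm(
  travel=[
    [0, 0, 0.1],
    [0, 0, 0.1],
    [0, 0, 0.05],
    [0, 0, 0],
    [0, 0, 0],
  ],
  turn=[0, 0, 0, 0, 0],
  grip=[255, 255, 255, 255, 255],
)

```text
time_s: 20.18
ee_pos: [0.4447, 0.0231, 0.093]
tcp_rot: [0.772, 0.635, 0.001, -0.0]
force: [-4.9, -1.5, 25.0]
opening: 0.0076
```

Force jumped to 25 N as the pad hit its stop. Checking for grip slip and the final state.

```bash
python3 snap.py w14;python3 snap.py s14 scene; python3 snap.py t14 top; python3 - <<'E'
from h import *
from cell import sense
s=sense();print(s["ee_pos"],s["force"],s["opening"])
p,d,c=load("w14.npz")
crop(p,220,120,300,300,4,"pics/w14a.png",10)
p,d,c=load("s14.npz")
crop(p,150,90,310,260,4,"pics/s14a.png",20)
p,d,c=load("t14.npz")
crop(p,60,90,360,260,2.6,"pics/t14a.png",20)
E
```

```text
20.1833 [0.44471888 0.02308391 0.09301649] [-0.88577184  0.391594    0.90508402  2.19402413 -0.45790173  0.75094555
  0.13197113] [-4.87642118 -1.46192057 24.97191063] 0.0076043273217473875
20.2333 [0.44469877 0.0230786  0.09299598] [-0.88580212  0.39161632  0.90508169  2.19407303 -0.4578794   0.75089008
  0.13199706] [-4.42172501 -0.36877218 24.85168202] 0.008045834591909292
20.2833 [0.44472971 0.0230478  0.09300426] [-0.8857656   0.39159945  0.90511612  2.19407563 -0.45790732  0.75081837
  0.131948  ] [-5.31164752 -0.20979218 24.08809485] 0.007910022175146355
[0.44473204 0.02307536 0.09301455] [-4.98295157 -0.9968406  25.13337172] 0.00776348374696954
```

View pics/w14a.png

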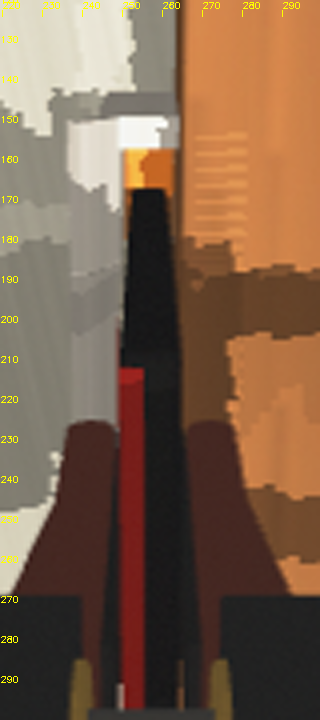

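View pics/s14a.png

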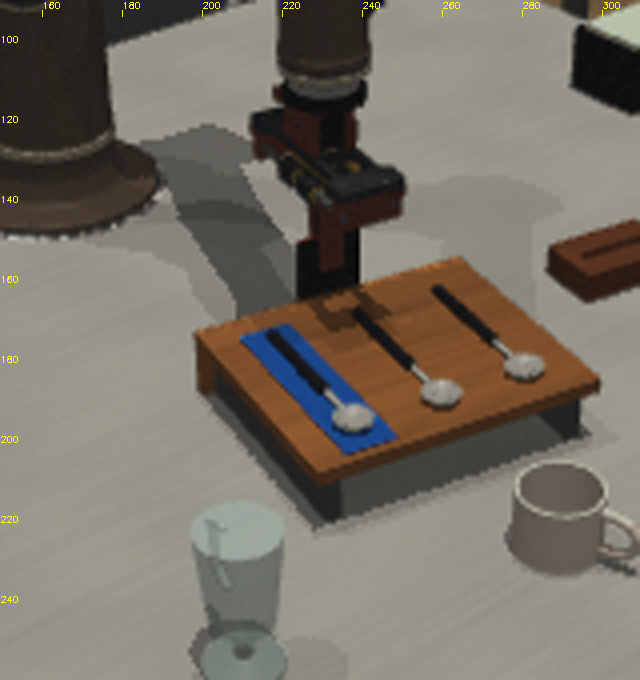

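View pics/t14a.png

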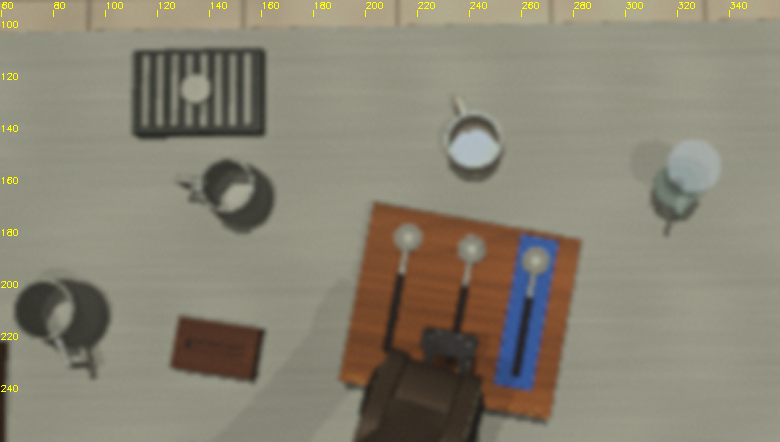

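The holder's position in the wrist view is unchanged (rows 167 and 212), so there was no slip. Its computed bottom is at 17.7 mm (pad stop 18 mm) and the 25 N force is steady. Handing in.

```bash
python3 -c "
from cell import order,sense
print(order.finish_job()); print(sense()['force'])"
```

```text
the job is handed in; nothing more can be done
None
the job is handed in; nothing more can be done
```

The job is done and handed in at about 20.3 s. The spoon lies on the blue strip, and the label holder is pressed home in the slot with the gripper still holding it.

- **Spoon:** I gripped it across the handle, laid it flat along the strip with its bowl to the back, and let go. The pictures afterwards show it centred on the strip and in line with the other two spoons.
- **Label holder:** I lifted it from the stand and lowered it upright behind the lip, label to the front. I then pressed until the downward resistance rose sharply from about 7 N to 25 N, the pad meeting its stop.
- **Last checks:** The push held steady at about 25 N. The holder's lower edge works out at 17.7 mm above the counter, against 18 mm for the pad fully down. The wrist view showed no slip in the grip. In the last scene and top pictures the other spoons and the bystanders in view looked undisturbed; the cartons were outside the areas I enlarged.
- **Imperfect:** There was a small sideways force of about 5 N, so the holder leans lightly on a slot wall. I judged "fully down" from the force and height, because the pad cannot be read directly. The hand-in gave no verdict, and a state reading right after it was refused.

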